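# Seat the coin cup, tare the scale, weigh a coin roll

## Task

Seat the empty blue cup in the round recess of the coin scale's pan, gently feeling for the recess so that the scale is never loaded anywhere near 12 N, and let go of it. Then gently press the orange tare key right down and hold it for about a second with only the empty cup on the pan. Finally stand the paper coin roll upright in the seated cup without dropping it; do not press tare again, and leave the other desk things where they are.

Things in the scene. Friction and masses are not known exactly. Their poses are not given: they have to be found in the camera images.
- scale: Grey desk coin scale, 220 mm (x) by 200 mm (y), fixed. Origin: centre of its underside, on the desk. Console (43 mm high, nearer the robot) spans its x -110..-32; the steel pan is behind it at +x: a plate 110 mm (x) by 150 mm (y), flat top 46 mm up when unloaded, with one round recess in its middle: 52.5 mm diameter, 6 mm deep, dark floor 40 mm above the desk. y to the left, z up.
- pan_mid (a point): Fixed point of the scale at its x +35, y 0, 46 mm up: where the recess centre would be were the pan central. The pan has a cross slide and stands anywhere from -20 to +20 mm off it along the scale's y, unmeasured, new each time (exact in x). Shifting it takes about 10 N sideways (stops at 22 mm). A cup on the flat, not in the recess, stands 6 mm too high.
- load (a joint): How far the sprung pan has sunk straight down, in m: 0 empty, 0.001 per 2 N of load, end stop at 0.008. More than 0.006 (12 N) damages the weighing cell.
- tare (a joint): Travel of the orange tare key, in m: 0 up, 0.006 fully down. It starts to move at 1 N and needs 1 N more per mm (7 N fully down); it springs back. It registers beyond 0.004.
- tare_top (a point): Centre of the top face of the orange tare key: 30 mm square, at the right of the console (scale x -71 mm, y -60 mm), 55 mm above the desk when up; moves with the key, which is pressed straight down.
- cup: Blue round plastic coin cup, loose, about 110 g, open on top, 42 mm high. Straight outside wall 56 mm in diameter from 12 mm up to the rim; foot 49 mm in diameter up to 8 mm, slightly chamfered; wall 4 mm, inside 48 mm across (41 at the floor), floor 5 mm thick. Origin: centre of its underside, z up. Starts standing on the desk on one side of the scale.
- roll: White paper-wrapped roll of coins with a red band, standing upright on the desk on the other side of the scale: solid cylinder 24 mm in diameter, 75 mm high, about 180 g; standing in the cup it rises 38 mm above the rim, which is where to hold it (no room for fingers inside). Origin: centre of its underside, z along its axis (up).
- stapler: Black stapler, 36 x 150 mm, 48 mm high, loose bystander; origin at the centre of its underside.
- staples: Red and black box of staples, 42 x 58 mm, 24 mm high, loose bystander; origin at the centre of its underside.
- calculator: Black desk calculator, 170 x 120 mm, 24 mm high, loose bystander; origin at the centre of its underside.
Mind the look-alikes: they are no part of the job. Of the things that look like the cup, take the one that is nearest to the robot's base at the start.

How it is judged:
By the outcome, as a careful person would: the job done as asked, in the order asked, and still so for the second after the job is handed in, with the robot touching nothing.
It also fails if it takes over 72 s, if anything falls off the work surface, if the arm or the gripper's body presses on something with over 40 N, if the wrist force passes 120 N, or if a joint passes its speed limit or range.

## Robot

A 6-joint arm with a two-finger parallel gripper is mounted at the origin on the work surface. World frame = base frame: x ahead of the robot, y to its left, z up, the work surface at z = 0. Lengths are in m, angles in rad, forces in N, time in s.
With the tool pointing down it reaches from about 0.3 to 0.75 m from the base axis. Payload 8.5 kg.
Tool frame: the origin (TCP) lies between the finger pads; the fingertips stand 8 mm ahead of it and the grasp point (between the pads) lies 11 mm behind it; z points along the fingers, y is the line along which they close (so a half turn about z gives the same grasp; the last joint's range is limited). The gripper opens to 85 mm and grips with 20 to 120 N. Pads are 22 mm wide; open, the fingers measure 114 mm over their backs; the gripper's body (76 mm by 85 mm) begins 54 mm behind the grasp point. The pads swing forward as they close: fully open they stand 13 mm farther back than shut.
Start: joints at [0.989, 0.381, 1.297, -0, 1.464, -0.215], TCP at [0.197, 0.513, 0.239] pointing down, gripper open.
Joint ranges: [-3.11, 3.11], [-0.89, 2.33], [0.22, 2.48], [-1.42, 4.56], [0.17, 2.85], [-2.88, 2.88]. Speed limits (rad/s): [2.39, 2.39, 3.14, 3.14, 3.14, 3.14].

## Interface

Orientations are given as a unit quaternion [w, x, y, z].
In Python, from bench import bot gives the robot as it stands.
- The arm moves only by the tool drive_tool, never from a script. Its argument "motion" is a list that holds one entry, the list of rows, each a list of 7 numbers: the finger opening in cm, from 0 to 8.54, then the shift along the tool's x, y, z in cm, then the turn, a rotation vector about the tool's x, y, z in rad. A call has 1 to 8 rows; each row shifts and turns the commanded pose from where the row before left it, along the tool's axes as they then stand; what a row does not reach is not made up. A row lasts 1/8 s, in which the tool goes at most 62.5 mm and 10.7 degrees, less where a joint would pass 70% of its speed; a pose out of reach is approached as far as the arm can. A call with a gripper value outside its range is refused whole. The fingers move at their own pace and stop on an object; "force" is the grip in N (left out, the last holds). Time passes only in rows, so rows that do not move let the fingers close. It gives the time, the measured TCP pose, the force, the opening and the grip force at its end, in the units of the state.
- bot.get_state(): the state, without advancing time (a new reading comes with each control period).
- bot.read_camera(name): name is "scene" or "side" or "wrist"; returns the picture (384x512x3 uint8, blue, green, red); there is no depth.
- bot.camera_info(name): a dict with "vertical_fov" (degrees; the focal length in pixels is half the picture's height over the tangent of half this angle, whatever the lens; pixels are square), "cx", "cy" (the principal point, pixels), "k1" (the pictures are not rectified: a ray, as slopes to the right and down, at radius r is drawn at 1 + k1 r^2 times it, then the intrinsics apply), "pose" (4x4, takes a point from camera to world coordinates); the wrist camera has in their place "tool_from_camera" (4x4, takes a point from camera to tool coordinates, whose origin is the TCP and whose axes are the flange's). Camera axes: x right, y down, z forward; pixel columns grow to the right and rows downward; lengths in m; the calibration is good to about 2 mm. A picture is of the moment at which its call begins: read the wrist's pose just before it. camera_info takes no time and is no camera call.
- bot.finish_job(): hands the job in; it is judged then, once.
Trained networks look in the newest picture that a camera, given by its name, has taken for a name from the list of things; names that differ only in an ending like _2 or _b are one class to them, and where a whole thing is asked for, a point or a joint stands for the part that bears it (a point fixed in the world has none). Each returns a list of dicts, best first, with "confidence" (0 to 1); they miss things now and then, are a little off and sometimes report something else, mostly with a low value. They report only what shows in the picture. A call takes as long as a camera call. They do not tell look-alikes from the thing itself.
- bot.boxes_of(camera, target): "xy" ([column, row] in pixels, amid what is visible of it).
- bot.silhouettes(camera, target): "mask" (384x512 bool, what is visible of it) and "xy" ([column, row] in pixels, amid what is visible of it).
- bot.place_of(camera, target): "xy" ([column, row] in pixels: a listed point, or the origin of a listed thing).
The state is a dict: "clock": time; "joint_pos": joint angles; "qvel": joint speeds; "joint_efforts": joint torques, N m; "ee_pos": TCP position; "orientation": TCP orientation; "force": force on the tool from outside, world axes, zero at the start; "ft_torque": the same for the moment, N m; "opening": opening from 0.0 (shut) to 1.0 (fully open); "grip_force": force on a finger pad.
Only numpy, scipy, OpenCV 4.12 (cv2) and the standard library are available. Lean on these libraries where they do the work, as an engineer would, in place of code of your own. Each camera call takes 0.05 s, during which the arm holds its last target. There are 200 camera calls.

## Working session

There is one attempt and no reset: what is moved stays moved. The work goes in short steps, Python scripts to look and compute and a tool call to move; the robot and the scene stay as the last step left them, time stands still between calls to the robot, and variables do not carry over. Pictures are saved under pics/ and viewed, at most 11 in all, crops included, and the job is handed in when it is done.

Besides the shell and the picture viewer there is one more tool, called after "Call:" as name([rows], argument=value, ...), one row to a line, values as JSON. drive_tool: Moves the arm, as the interface text tells. Its arguments: {"type":"object","properties":{"motion":{"type":"array"},"force":{"type":"number"}},"required":["motion"]}

```bash
mkdir -p pics; cat > h.py <<'E'
import numpy as np, cv2
from scipy.spatial.transform import Rotation as R
from bench import bot
def pose(cam):
    ci=bot.camera_info(cam)
    if 'pose' in ci: return ci,np.array(ci['pose'])
    s=bot.get_state(); T=np.eye(4); q=s['orientation']
    T[:3,:3]=R.from_quat([q[1],q[2],q[3],q[0]]).as_matrix(); T[:3,3]=s['ee_pos']
    return ci,T@np.array(ci['tool_from_camera'])
def K(ci):
    f=192/np.tan(np.radians(ci['vertical_fov'])/2)
    return np.array([[f,0,ci['cx']],[0,f,ci['cy']],[0,0,1]]),np.array([ci['k1'],0,0,0,0.])
def hit(cam,xy,z,cp=None):
    ci,P=cp or pose(cam); k,d=K(ci)
    u=cv2.undistortPointsIter(np.array([[xy]],float),k,d,None,None,(3,50,1e-10))[0,0]
    r=P[:3,:3]@[u[0],u[1],1]; return P[:3,3]+r*(z-P[2,3])/r[2]
def proj(cam,X,cp=None):
    ci,P=cp or pose(cam); k,d=K(ci); C=np.linalg.inv(P)
    return cv2.projectPoints(np.array(X,float).reshape(-1,1,3),cv2.Rodrigues(C[:3,:3])[0],C[:3,3],k,d)[0][:,0]
def st():
    s=bot.get_state()
    print('t',round(s['clock'],2),'p',np.round(s['ee_pos'],4),'q',np.round(s['orientation'],4),'F',np.round(s['force'],2),'o',round(s['opening'],3),'g',round(s['grip_force'],1),'j',np.round(s['joint_pos'],2))
E
python3 - <<'E'
from h import *
a=[]
st()
for c in ['scene','side']:
    im=bot.read_camera(c); cv2.imwrite(f'pics/{c}0.png',im)
    print(c,pose(c)[1].round(3).tolist())
    for t,z in [('cup',0),('roll',0),('pan_mid',.046),('tare_top',.055),('scale',0),('stapler',0),('staples',0),('calculator',0)]:
        for d in bot.place_of(c,t): print(c,t,np.round(d['xy'],1),round(d['confidence'],2),hit(c,d['xy'],z).round(4))
E
```

```text
t 0.0 p [0.1971 0.5132 0.2387] q [-3.000e-04  1.824e-01  9.832e-01 -7.000e-04] F [-0.04 -1.   -0.73] o 1.001 g 0.0 j [ 0.99  0.38  1.3  -0.    1.46 -0.22]
scene [[-0.237, 0.736, -0.634, 1.475], [0.971, 0.189, -0.143, 0.309], [0.014, -0.65, -0.76, 1.152], [0.0, 0.0, 0.0, 1.0]]
scene cup [327.5 249.4] 0.88 [0.6916 0.3654 0.    ]
scene cup [304.3 189. ] 0.65 [0.4705 0.2563 0.    ]
scene cup [124.9 221. ] 0.61 [ 0.745 -0.274  0.   ]
scene cup [288.3 218.2] 0.51 [0.6044 0.2271 0.    ]
scene roll [147.5 165.3] 0.7 [ 0.499  -0.2973  0.    ]
scene pan_mid [224.3 200.4] 0.62 [0.6202 0.0215 0.046 ]
scene tare_top [217.7 175.4] 0.5 [ 0.5311 -0.0264  0.055 ]
scene scale [228.6 201.3] 0.96 [0.5848 0.0243 0.    ]
scene stapler [343.9 225.9] 0.85 [0.5913 0.4043 0.    ]
scene staples [291.8 242.5] 0.69 [0.6931 0.2552 0.    ]
scene calculator [124.2 221.6] 0.95 [ 0.7477 -0.2752  0.    ]
side [[0.963, -0.182, 0.198, 0.396], [-0.268, -0.698, 0.664, -0.616], [0.018, -0.692, -0.721, 0.847], [0.0, 0.0, 0.0, 1.0]]
side cup [232.4 176.3] 0.71 [0.5876 0.2327 0.    ]
side cup [194.2 173.7] 0.64 [0.4875 0.2694 0.    ]
side cup [247.1 119.6] 0.59 [0.6934 0.4718 0.    ]
side cup [254.5 142.3] 0.53 [0.6858 0.3578 0.    ]
side roll [254.4 360.7] 0.76 [ 0.5054 -0.286   0.    ]
side tare_top [228.6 243.5] 0.72 [ 0.5159 -0.0297  0.055 ]
side scale [255.2 232.6] 0.68 [0.595  0.0269 0.    ]
side stapler [217.7 136.2] 0.57 [0.5854 0.4135 0.    ]
side staples [267.5 162.1] 0.71 [ 0.6981  0.264  -0.    ]
side calculator [359.1 326.5] 0.75 [ 0.7383 -0.274   0.    ]
```

View pics/scene0.png

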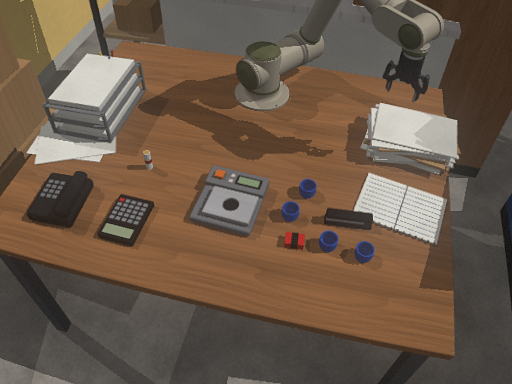

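View pics/side0.png

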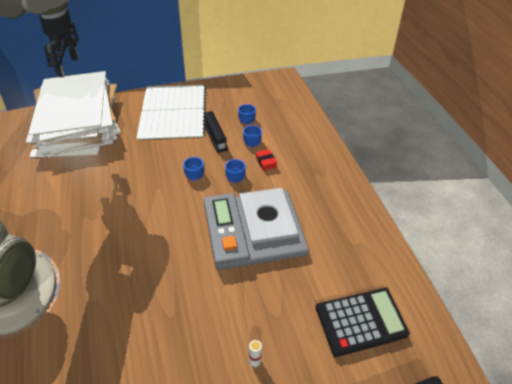

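The scene shows four blue cups. The nearest one is at pixel (308,188) in the scene view and (194,168) in the side view, about (0.48, 0.26) in world x, y. The roll is at scene (148,160). The scale is centred near (230,200) with its dark recess at (231,204).

Call:
drive_tool([
  [[8.5,-4.9,-2.8,0,0,0,0],[8.5,-4.9,-2.8,0,0,0,0],[8.5,-4.9,-2.8,0,0,0,0],[8.5,-4.9,-2.8,0,0,0,0],[8.5,-4.9,-2.8,0,0,0,0],[8.5,-4.9,-2.8,0,0,0,0],[8.5,0,0,0,0,0,-0.185],[8.5,0,0,0,0,0,-0.182]],
])

```text
clock: 1.9
ee_pos: [0.4119, 0.2504, 0.2393]
orientation: [-0.0, -0.002, 1.0, 0.0]
force: [0.4, -0.0, 0.4]
opening: 0.992
grip_force: 0.0
```

```bash
python3 - <<'E'
from h import *
st()
print(np.array(bot.camera_info('wrist')['tool_from_camera']).round(3))
cp=pose('wrist')
cv2.imwrite('pics/w1.png',bot.read_camera('wrist'))
for t,z in [('cup',0),('pan_mid',.046),('tare_top',.055),('scale',0)]:
    for d in bot.place_of('wrist',t): print(t,np.round(d['xy'],1),round(d['confidence'],2),hit('wrist',d['xy'],z,cp).round(4))
E
```

```text
t 1.9 p [0.4119 0.2504 0.2393] q [-0.     -0.0022  1.      0.    ] F [ 0.36 -0.02  0.38] o 0.992 g 0.0 j [ 0.3   0.26  1.48  0.    1.4  -1.28]
[[-0.001 -0.957 -0.289  0.075]
 [ 1.    -0.001 -0.001  0.001]
 [ 0.001 -0.289  0.957 -0.134]
 [ 0.     0.     0.     1.   ]]
cup [335. 363.] 0.9 [0.675  0.3638 0.    ]
cup [234.5 311.8] 0.86 [0.5966 0.2301 0.    ]
cup [265.2 230. ] 0.63 [0.4847 0.2676 0.    ]
scale [ 75.  308.6] 0.69 [0.592  0.0283 0.    ]
```

View pics/w1.png

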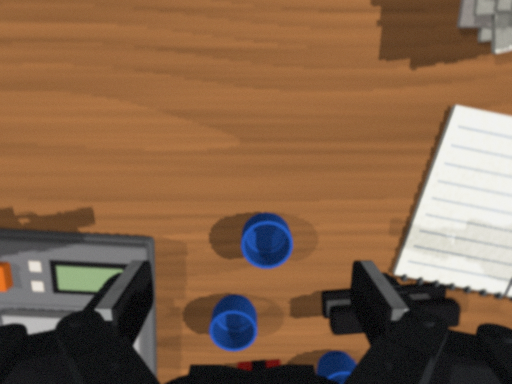

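Wrist view: the target cup is at (266,241), its neighbour is at (234,322), and the scale runs off the left edge. Next I'll look over the scale before grasping.

Call:
drive_tool([
  [[8.5,-2,-5.5,-0.5,0,0,0],[8.5,-2,-5.5,-0.5,0,0,0],[8.5,-2,-5.5,-0.5,0,0,0],[8.5,-2,-5.5,-0.5,0,0,0],[8.5,0,0,0,0,0,0],[8.5,0,0,0,0,0,0]],
])

```text
clock: 2.9
ee_pos: [0.4912, 0.0316, 0.2592]
orientation: [-0.0, 0.001, 1.0, 0.0]
force: [-0.9, 0.2, 0.2]
opening: 0.999
grip_force: 0.0
```

```bash
python3 - <<'E'
from h import *
st()
cp=pose('wrist')
im=bot.read_camera('wrist');cv2.imwrite('pics/w2.png',im)
for t,z in [('pan_mid',.046),('tare_top',.055),('scale',0)]:
    for d in bot.place_of('wrist',t): print(t,np.round(d['xy'],1),round(d['confidence'],2),hit('wrist',d['xy'],z,cp).round(4))
for d in bot.silhouettes('wrist','tare'):
    print('tare mask',d['mask'].sum(),d['xy'],hit('wrist',d['xy'],.055,cp).round(4), round(d['confidence'],2))
E
```

```text
t 2.9 p [0.4912 0.0316 0.2592] q [-2.e-04  7.e-04  1.e+00  2.e-04] F [-0.88  0.2   0.25] o 0.999 g 0.0 j [-0.18  0.26  1.41  0.    1.46 -1.75]
pan_mid [249.8 290.8] 0.88 [0.6293 0.0301 0.046 ]
tare_top [199.2 203. ] 0.91 [ 0.5198 -0.0224  0.055 ]
scale [247.2 243.2] 0.75 [0.5896 0.0267 0.    ]
tare mask 825 [199.1, 197.6] [ 0.5139 -0.0222  0.055 ] 0.86
```

View pics/w2.png

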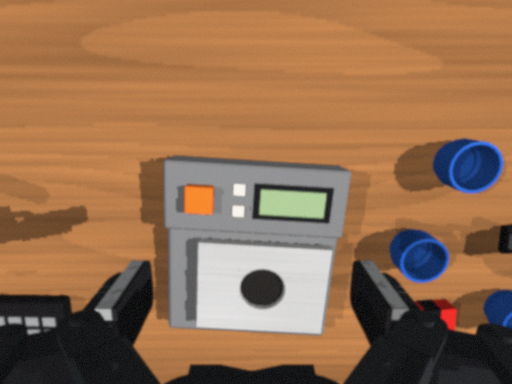

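Wrist view: the recess is at (262,288) and the tare key at (199,199). The scale is nearly square to the world axes, with the console edge dropping slightly to the right.

```bash
python3 - <<'E'
from h import *
cp=pose('wrist'); im=cv2.imread('pics/w2.png'); 
g=im.max(2).astype(int)
m=np.zeros(g.shape,np.uint8); m[260:320,225:300]=(g[260:320,225:300]<100)
c=max(cv2.findContours(m,0,1)[0],key=cv2.contourArea)[:,0]
for z in (.046,.040):
    p=np.array([hit('wrist',q,z,cp)[:2] for q in c])
    print('recess z',z,'ctr',((p.max(0)+p.min(0))/2).round(4),'size',np.ptp(p,axis=0).round(4))
b,gg,r=[im[...,i].astype(int) for i in range(3)]
o=((r>190)&(b<60)&(gg>60)).astype(np.uint8)
c=max(cv2.findContours(o,0,1)[0],key=cv2.contourArea)[:,0]
p=np.array([hit('wrist',q,.055,cp)[:2] for q in c],np.float32)
print('key',((p.max(0)+p.min(0))/2).round(4),np.ptp(p,axis=0).round(4),cv2.minAreaRect(p*1000))
# pan plate
m=np.zeros(g.shape,np.uint8); s=(im.min(2)>175); m[235:340,180:345]=s[235:340,180:345]
c=max(cv2.findContours(m,0,1)[0],key=cv2.contourArea)[:,0]
p=np.array([hit('wrist',q,.046,cp)[:2] for q in c],np.float32)
print('pan',cv2.minAreaRect(p*1000))
# cup, blue in w2
hs=cv2.cvtColor(im,cv2.COLOR_BGR2HSV)
for x,y in [(168,158),(347,170)]: print(hit('wrist',(x,y),.043,cp).round(4))
# cup in w1: fit
im=cv2.imread('pics/w1.png')
E
```

```text
recess z 0.046 ctr [0.6263 0.0451] size [0.0472 0.0488]
recess z 0.04 ctr [0.6299 0.0453] size [0.048  0.0496]
key [ 0.5159 -0.0225] [0.0282 0.0292] ((516.29296875, -22.219913482666016), (28.291709899902344, 28.43592071533203), 86.78663635253906)
pan ((628.0364379882812, 44.55413055419922), (150.44931030273438, 110.4057388305664), 86.479736328125)
[ 0.4748 -0.0539  0.043 ]
[0.4874 0.1332 0.043 ]
```

Call:
drive_tool([
  [[8.5,2.9,4.5,0,0,0,0],[8.5,2.9,4.5,0,0,0,0],[8.5,2.9,4.5,0,0,0,0],[8.5,2.9,4.5,0,0,0,0],[8.5,2.9,4.5,0,0,0,0],[8.5,0,0,0,0,0,0],[8.5,0,0,0,0,0,0]],
])

```text
clock: 4.03
ee_pos: [0.3464, 0.2561, 0.2594]
orientation: [0.0, -0.001, 1.0, -0.0]
force: [0.6, 0.3, -0.4]
opening: 0.998
grip_force: 0.0
```

```bash
cat >> h.py <<'E'
def cupfit(im,cp,guess,z0=0):
    """fit cup position: model silhouette (rim circle r28 at .042, r28 at .012, foot r24.5 at 0) hull vs blue mask hull"""
    from scipy.optimize import minimize
    hs=cv2.cvtColor(im,cv2.COLOR_BGR2HSV); b=cv2.inRange(hs,(105,120,40),(130,255,255))
    n,l,s,c=cv2.connectedComponentsWithStats(b)
    g=proj('wrist',[guess[0],guess[1],z0+.02],cp)[0]
    i=1+np.argmin(np.linalg.norm(c[1:]-g,axis=1)+1e3*(s[1:,4]<200))
    pts=cv2.findContours((l==i).astype(np.uint8),0,1)[0]; hull=cv2.convexHull(np.vstack(pts))
    A=np.zeros(b.shape,np.uint8); cv2.fillPoly(A,[hull],1); A=cv2.GaussianBlur(A*1.,(0,0),1)
    t=np.linspace(0,2*np.pi,60); 
    def f(p):
        X=np.vstack([np.c_[p[0]+r*np.cos(t),p[1]+r*np.sin(t),0*t+z0+z] for r,z in ((.028,.042),(.028,.012),(.0245,.008),(.0245,0))])
        B=np.zeros(b.shape,np.uint8); cv2.fillPoly(B,[np.round(cv2.convexHull(proj('wrist',X,cp).astype(np.float32))*16).astype(int)],1,shift=4)
        return np.abs(cv2.GaussianBlur(B*1.,(0,0),1)-A).sum()
    r=minimize(f,guess,method='Nelder-Mead',options=dict(initial_simplex=np.array([[0,0],[.004,0],[0,.004]])+guess,xatol=1e-4))
    return r.x,r.fun,c[i],s[i]
E
python3 - <<'E'
from h import *
st(); cp=pose('wrist'); im=bot.read_camera('wrist'); cv2.imwrite('pics/w3.png',im)
print(cupfit(im,cp,[.482,.265]))
E
```

```text
t 4.03 p [0.3464 0.2561 0.2594] q [ 2.e-04 -6.e-04  1.e+00 -1.e-04] F [ 0.64  0.29 -0.36] o 0.998 g 0.0 j [ 0.36  0.15  1.56 -0.    1.43 -1.21]
(array([0.48535889, 0.26606738]), np.float64(238.00000000000006), array([259.72664908, 283.43113456]), array([ 237,  258,   47,   51, 1895], dtype=int32))
```

```bash
python3 - <<'E'
from h import *
cp=pose('wrist'); im=cv2.imread('pics/w3.png'); 
t=np.linspace(0,2*np.pi,60); S=6; x0,y0=215,240
o=cv2.resize(im[y0:y0+90,x0:x0+100],None,fx=S,fy=S,interpolation=0)
for r,z in ((.028,.042),(.024,.042),(.028,.012),(.0245,0)):
    P=proj('wrist',np.c_[.48536+r*np.cos(t),.26607+r*np.sin(t),0*t+z],cp)
    cv2.polylines(o,[((P-[x0-.5,y0-.5])*S).astype(int)],1,(0,255,255),1)
cv2.imwrite('pics/o3.png',o)
E
```

```text
(no output)
```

View pics/o3.png

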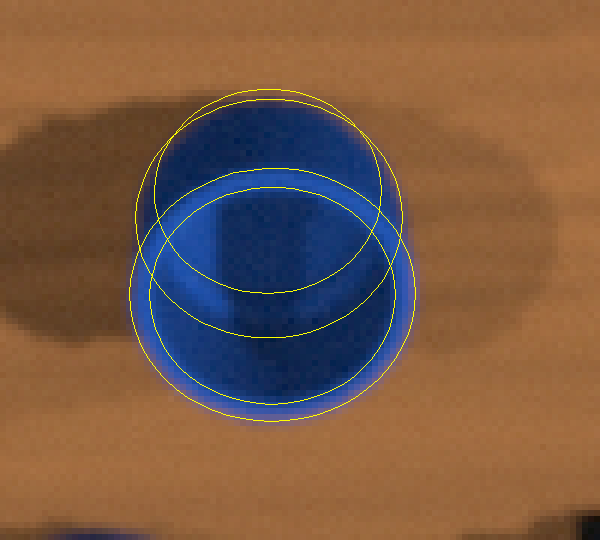

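The fit matches the rim, so the cup is at (0.4854, 0.2661). I'll approach and grasp it.

Call:
drive_tool([
  [[8.5,-4.6,0.3,3,0,0,0],[8.5,-4.6,0.3,3,0,0,0],[8.5,-4.7,0.4,3,0,0,0],[8.5,0,0,5,0,0,0],[8.5,0,0,5,0,0,0],[8.5,0,0,0,0,0,0],[8.5,0,0,0,0,0,0]],
])

```text
clock: 4.95
ee_pos: [0.4868, 0.2658, 0.0711]
orientation: [0.001, 0.0, 1.0, 0.0]
force: [-0.1, -0.9, 0.3]
opening: 0.996
grip_force: 0.0
```

Call:
drive_tool([
  [[8.5,0.15,0,2.7,0,0,0],[8.5,0,0,2.7,0,0,0],[8.5,0,0,0,0,0,0],[5,0,0,0,0,0,0],[5,0,0,0,0,0,0],[5,0,0,0,0,0,0],[5,0,0,0,0,0,0],[5,0,0,0,0,0,0]],
], force=25)

```text
clock: 5.95
ee_pos: [0.4849, 0.2665, 0.0174]
orientation: [0.002, -0.0, 1.0, 0.001]
force: [-2.1, 0.5, 7.3]
opening: 0.655
grip_force: 25.5
```

Call:
drive_tool([
  [[5,0,0,-3.5,0,0,0],[5,0,0,-3.5,0,0,0],[5,0,0,-3.5,0,0,0],[5,-3.5,-5.5,0,0,0,0],[5,-3.6,-5.5,0,0,0,0],[5,-3.6,-5.6,0,0,0,0],[5,-3.6,-5.6,0,0,0,0],[5,0,0,0,0,0,0]],
])

```text
clock: 6.95
ee_pos: [0.6212, 0.052, 0.121]
orientation: [0.001, 0.002, 1.0, -0.0]
force: [-0.2, 0.7, -1.2]
opening: 0.656
grip_force: 27.6
```

```bash
python3 - <<'E'
from h import *
import time
for i in range(3): bot.read_camera('side'); st()
cp=pose('wrist'); im=bot.read_camera('wrist')
cv2.imwrite('pics/w4.png',im); cv2.imwrite('pics/s4.png',bot.read_camera('side'))
z0=bot.get_state()['ee_pos'][2]-.0174
x=bot.get_state()['ee_pos']
try: print(cupfit(im,cp,[x[0],x[1]],z0))
except Exception as e: print(e)
E
```

```text
t 7.0 p [0.62   0.0543 0.1209] q [ 4.0e-04  1.4e-03  1.0e+00 -0.0e+00] F [-0.14  1.37 -1.86] o 0.657 g 27.6 j [-0.1   0.61  1.26  0.    1.27 -1.67]
t 7.05 p [0.6192 0.0558 0.1209] q [1.e-04 4.e-04 1.e+00 1.e-04] F [-0.12 -0.04 -1.14] o 0.656 g 27.6 j [-0.1   0.6   1.26  0.    1.27 -1.67]
t 7.1 p [0.6189 0.0566 0.1208] q [ 0.e+00 -3.e-04  1.e+00  1.e-04] F [-0.24  0.74 -2.29] o 0.659 g 27.6 j [-0.1   0.6   1.26  0.    1.27 -1.67]
(array([0.61933467, 0.05718131]), np.float64(830.9877911638904), array([251.29532264, 293.49038352]), array([  177,   214,   149,   157, 17574], dtype=int32))
```

View pics/w4.png

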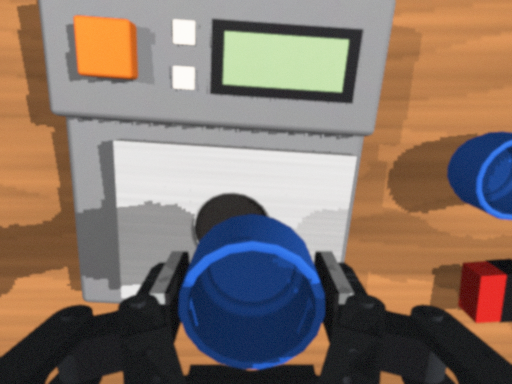

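Wrist view: the held cup's rim is centred at (252,290). The upper arc of the recess shows at (231,195) and is free of the cup, so I can measure the two relative to each other in this picture.

```bash
python3 - <<'E'
from h import *
from scipy.optimize import least_squares
st(); cp=pose('wrist'); im=cv2.imread('pics/w4.png')
g=im.max(2).astype(float)
# top arc: for each column, subpixel row of bright->dark
P=[]
for x in range(203,262,2):
    c=g[180:225,x]; d=np.where((c[:-1]>=110)&(c[1:]<110))[0]
    if len(d): i=d[0]; P.append((x,180+i+(c[i]-110)/(c[i]-c[i+1])))
for y in range(207,224,2):
    r=g[y,180:231]; d=np.where((r[:-1]>=110)&(r[1:]<110))[0]
    if len(d): i=d[-1]; P.append((180+i+(r[i]-110)/(r[i]-r[i+1]),y))
    if y<214:
        r=g[y,235:285]; d=np.where((r[:-1]<110)&(r[1:]>=110))[0]
        if len(d): i=d[0]; P.append((235+i+(110-r[i])/(r[i+1]-r[i]),y))
W=np.array([hit('wrist',p,.046,cp)[:2] for p in P])
for fixed in (1,0):
    f=lambda p: np.hypot(W[:,0]-p[0],W[:,1]-p[1])-(.02625 if fixed else p[2])
    r=least_squares(f,[.627,.045,.026],loss='soft_l1',f_scale=3e-4)
    print(r.x.round(4),np.abs(f(r.x)).max().round(4))
for q in [(115,142),(356,155)]: print(hit('wrist',q,.046,cp).round(4))
E
```

```text
t 7.2 p [0.6188 0.0573 0.1208] q [ 1.e-04 -9.e-04  1.e+00  1.e-04] F [ 0.21  0.2  -1.36] o 0.66 g 27.6 j [-0.1   0.6   1.27  0.    1.27 -1.67]
[0.628  0.0452 0.026 ] 0.0011
[0.6265 0.0451 0.0249] 0.0003
[ 0.5692 -0.0254  0.046 ]
[0.577  0.1225 0.046 ]
```

Call:
drive_tool([
  [[5,-0.45,-0.6,0,0,0,0],[5,-0.45,-0.6,1,0,0,0],[5,0,0,2,0,0,0],[5,0,0,1.6,0,0,0],[5,0,0,0,0,0,0],[5,0,0,0,0,0,0],[5,0,0,0,0,0,0]],
])

```text
clock: 8.07
ee_pos: [0.6287, 0.044, 0.0751]
orientation: [0.001, -0.0, 1.0, -0.0]
force: [0.0, -0.6, -1.0]
opening: 0.659
grip_force: 27.6
```

```bash
python3 -c "
from h import *
st()"
```

```text
t 8.07 p [0.6287 0.044  0.0751] q [ 7.e-04 -1.e-04  1.e+00 -1.e-04] F [ 0.02 -0.59 -1.04] o 0.659 g 27.6 j [-0.12  0.67  1.29 -0.    1.18 -1.69]
```

Call:
drive_tool([
  [[5,0.08,0.1,0.5,0,0,0],[5,0,0,0.4,0,0,0],[5,0,0,0.2,0,0,0],[5,0,0,0.1,0,0,0],[5,0,0,0,0,0,0],[5,0,0,0,0,0,0]],
])

```text
clock: 8.82
ee_pos: [0.6276, 0.045, 0.0625]
orientation: [0.0, -0.0, 1.0, -0.0]
force: [0.2, 0.0, -1.1]
opening: 0.658
grip_force: 27.6
```

```bash
python3 -c "
from h import *
st()"
```

```text
t 8.82 p [0.6276 0.045  0.0625] q [ 1.e-04 -1.e-04  1.e+00 -0.e+00] F [ 0.22  0.04 -1.12] o 0.658 g 27.6 j [-0.12  0.68  1.3   0.    1.16 -1.69]
```

Call:
drive_tool([
  [[5,0,0,0.1,0,0,0],[5,0,0,0.1,0,0,0],[5,0,0,0,0,0,0],[5,0,0,0,0,0,0]],
])

```text
clock: 9.32
ee_pos: [0.6276, 0.045, 0.0603]
orientation: [0.0, -0.0, 1.0, 0.0]
force: [1.0, -0.2, -0.8]
opening: 0.657
grip_force: 27.6
```

Call:
drive_tool([
  [[5,0,0,0.1,0,0,0],[5,0,0,0.1,0,0,0],[5,0,0,0.05,0,0,0],[5,0,0,0,0,0,0],[5,0,0,0,0,0,0]],
])

```text
clock: 9.95
ee_pos: [0.6275, 0.0449, 0.0578]
orientation: [-0.0, -0.0, 1.0, -0.0]
force: [0.1, -1.1, -1.6]
opening: 0.658
grip_force: 27.6
```

Call:
drive_tool([
  [[5,0,0,0.08,0,0,0],[5,0,0,0.08,0,0,0],[5,0,0,0,0,0,0],[5,0,0,0,0,0,0]],
])

```text
clock: 10.45
ee_pos: [0.6276, 0.045, 0.0564]
orientation: [0.0, -0.0, 1.0, -0.0]
force: [-0.4, -1.1, 0.9]
opening: 0.657
grip_force: 27.8
```

```bash
python3 -c "
from h import *
st()
bot.read_camera('side');st()"
```

```text
t 10.45 p [0.6276 0.045  0.0564] q [ 1.e-04 -1.e-04  1.e+00 -1.e-04] F [-0.44 -1.06  0.95] o 0.657 g 27.8 j [-0.12  0.69  1.31 -0.    1.14 -1.69]
t 10.5 p [0.6276 0.045  0.0564] q [ 1.e-04 -1.e-04  1.e+00 -0.e+00] F [ 0.5  -1.62  0.61] o 0.653 g 27.8 j [-0.12  0.69  1.31 -0.    1.14 -1.69]
```

The cup reached the recess floor with about 2 N of load. Next I'll let go and rise.

Call:
drive_tool([
  [[6.2,0,0,0,0,0,0],[7,0,0,0,0,0,0],[8.5,0,0,0,0,0,0],[8.5,0,0,0,0,0,0],[8.5,0,0,-2.5,0,0,0],[8.5,0,0,-4,0,0,0],[8.5,0,0,-5,0,0,0],[8.5,0,0,0,0,0,0]],
])

```text
clock: 11.5
ee_pos: [0.6291, 0.0449, 0.1754]
orientation: [0.004, -0.0, 1.0, -0.0]
force: [0.8, -0.4, -0.7]
opening: 0.997
grip_force: 0.0
```

Call:
drive_tool([
  [[4,5,-2.5,-2,0,0,0],[2,5,-2,-2,0,0,0],[0,3,-2,0,0,0,0],[0,0,0,0,0,0,0],[0,0,0,0,0,0,0],[0,0,0,0,0,0,0]],
])

```text
clock: 12.25
ee_pos: [0.4981, -0.0197, 0.2107]
orientation: [-0.0, -0.0, 1.0, 0.0]
force: [-0.1, 0.6, -0.2]
opening: -0.0
grip_force: 0.0
```

```bash
python3 - <<'E'
from h import *
st(); cp=pose('wrist'); im=bot.read_camera('wrist'); cv2.imwrite('pics/w5.png',im)
for z in (.04,.046):
    r=cupfit(im,cp,[.6276,.0450],z); print(r)
b,gg,r=[im[...,i].astype(int) for i in range(3)]
o=((r>190)&(b<60)&(gg>60)).astype(np.uint8)
c=max(cv2.findContours(o,0,1)[0],key=cv2.contourArea)[:,0]
p=np.array([hit('wrist',q,.055,cp)[:2] for q in c],np.float32)
print('key',cv2.minAreaRect(p*1000))
cv2.imwrite('pics/s5.png',bot.read_camera('side'))
E
```

```text
t 12.25 p [ 0.4981 -0.0197  0.2107] q [-3.e-04 -4.e-04  1.e+00  1.e-04] F [-0.13  0.64 -0.2 ] o -0.0 g 0.0 j [-0.28  0.32  1.49  0.    1.34 -1.85]
(array([0.62753069, 0.04412653]), np.float64(3193.0000000000005), array([311.5329087 , 295.97027601]), array([294, 288,  40,  19, 471], dtype=int32))
(array([0.62369766, 0.04500781]), np.float64(3355.0000000000005), array([311.5329087 , 295.97027601]), array([294, 288,  40,  19, 471], dtype=int32))
key ((515.9078979492188, -23.965770721435547), (28.061424255371094, 28.4095458984375), 86.28290557861328)
```

View pics/w5.png

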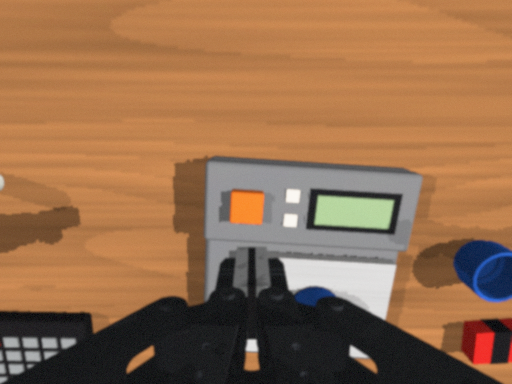

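Wrist view: the key is at (247,207), which gives (0.516, -0.0233). The cup stands on the pan behind the fingers. I'll go over the key with the fingers shut.

Call:
drive_tool([
  [[0,-0.9,-0.2,4,0,0,0],[0,-0.9,-0.2,4,0,0,0],[0,0,0,4,0,0,0],[0,0,0,1.6,0,0,0],[0,0,0,0,0,0,0],[0,0,0,0,0,0,0]],
])

```text
clock: 13.1
ee_pos: [0.5161, -0.024, 0.0759]
orientation: [0.001, -0.0, 1.0, -0.0]
force: [-0.2, 0.4, 0.9]
opening: 0.004
grip_force: 0.0
```

Call:
drive_tool([
  [[0,0,0,0.8,0,0,0],[0,0,0,0.4,0,0,0],[0,0,0,0.2,0,0,0],[0,0,0,0,0,0,0],[0,0,0,0,0,0,0]],
])

```text
clock: 13.72
ee_pos: [0.5156, -0.024, 0.0614]
orientation: [0.0, -0.0, 1.0, -0.0]
force: [-1.1, -0.6, 2.0]
opening: -0.002
grip_force: 1.3
```

Call:
drive_tool([
  [[0,0,0,0.2,0,0,0],[0,0,0,0.2,0,0,0],[0,0,0,0.05,0,0,0],[0,0,0,0.03,0,0,0]],
])

```text
clock: 14.22
ee_pos: [0.5156, -0.024, 0.0569]
orientation: [0.0, -0.0, 1.0, -0.0]
force: [-4.7, 1.6, 12.8]
opening: -0.003
grip_force: 5.9
```

Call:
drive_tool([
  [[0,0,0,0,0,0,0],[0,0,0,0,0,0,0],[0,0,0,0,0,0,0],[0,0,0,0,0,0,0],[0,0,0,0,0,0,0],[0,0,0,0,0,0,0],[0,0,0,0,0,0,0],[0,0,0,0,0,0,0]],
])

```text
clock: 15.22
ee_pos: [0.5156, -0.024, 0.057]
orientation: [0.0, -0.0, 1.0, -0.0]
force: [-2.6, 0.4, 10.9]
opening: 0.001
grip_force: 5.1
```

Call:
drive_tool([
  [[0,0,0,-1,0,0,0],[0,0,0,-4,0,0,0],[4,0,0,-5,0,0,0],[8.5,2,-4,-5,0,0,0],[8.5,4,-4,-4,0,0,0],[8.5,4,-4,0,0,0,0],[8.5,4,-4,0,0,0,0],[8.5,0,0,0,0,0,0]],
])

```text
clock: 16.23
ee_pos: [0.379, -0.1794, 0.2393]
orientation: [-0.0, 0.003, 1.0, -0.0]
force: [0.4, -0.1, 0.4]
opening: 0.99
grip_force: 0.0
```

```bash
python3 - <<'E'
from h import *
st(); im=bot.read_camera('side'); cv2.imwrite('pics/s6.png',im)
cp=pose('wrist'); im2=bot.read_camera('wrist'); cv2.imwrite('pics/w6.png',im2)
for t in ('roll',):
    for d in bot.place_of('wrist',t): print(t,np.round(d['xy'],1),round(d['confidence'],2),hit('wrist',d['xy'],0,cp).round(4))
    for d in bot.silhouettes('wrist',t): print('mask',np.round(d['xy'],1),d['mask'].sum(),hit('wrist',d['xy'],.0375,cp).round(4))
o=cv2.resize(im[170:280,190:320],None,fx=4,fy=4)
cv2.imwrite('pics/o6.png',np.hstack([o,cv2.resize(im2,(280,440))]))
E
```

```text
t 16.23 p [ 0.379  -0.1794  0.2393] q [-0.0e+00  2.6e-03  1.0e+00 -3.0e-04] F [ 0.38 -0.09  0.44] o 0.99 g 0.0 j [-0.73  0.15  1.63 -0.    1.37 -2.29]
roll [162.4 267.4] 0.79 [ 0.5015 -0.2872  0.    ]
mask [160. 278.] 631 [ 0.4949 -0.2798  0.0375]
```

View pics/o6.png

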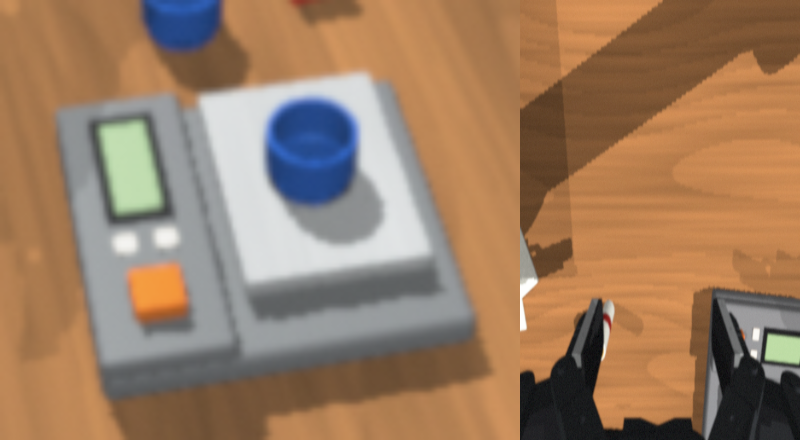

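The side crop shows the cup sitting centrally in the recess and the key back up. In the wrist view a finger half hides the roll, so I'll centre on it.

Call:
drive_tool([
  [[8.5,0.7,-5.4,0,0,0,0],[8.5,0.7,-5.4,0,0,0,0],[8.5,0,0,0,0,0,0],[8.5,0,0,0,0,0,0]],
])

```text
clock: 16.92
ee_pos: [0.3675, -0.2844, 0.2388]
orientation: [-0.0, -0.001, 1.0, 0.0]
force: [-0.2, -0.0, -0.1]
opening: 0.995
grip_force: 0.0
```

```bash
cat >> h.py <<'E'
def cylfit(mask,cp,guess,z0,r,h,hz=0.):
    from scipy.optimize import minimize
    hull=cv2.convexHull(np.vstack(cv2.findContours(mask.astype(np.uint8),0,1)[0]))
    A=np.zeros(mask.shape,np.uint8); cv2.fillPoly(A,[hull],1); A=cv2.GaussianBlur(A*1.,(0,0),1)
    t=np.linspace(0,2*np.pi,40)
    def f(p):
        X=np.vstack([np.c_[p[0]+r*np.cos(t),p[1]+r*np.sin(t),0*t+z] for z in (z0,z0+h)])
        B=np.zeros(mask.shape,np.uint8); cv2.fillPoly(B,[np.round(cv2.convexHull(proj('wrist',X,cp).astype(np.float32))*16).astype(int)],1,shift=4)
        return np.abs(cv2.GaussianBlur(B*1.,(0,0),1)-A).sum()
    q=minimize(f,guess,method='Nelder-Mead',options=dict(initial_simplex=np.array([[0,0],[.004,0],[0,.004]])+guess,xatol=1e-4))
    return q.x.round(4),q.fun,A.sum()
E
python3 - <<'E'
from h import *
st(); cp=pose('wrist'); im2=bot.read_camera('wrist'); cv2.imwrite('pics/w7.png',im2)
for d in bot.place_of('wrist','roll'): print(np.round(d['xy'],1),round(d['confidence'],2),hit('wrist',d['xy'],0,cp).round(4))
d=bot.silhouettes('wrist','roll')[0]; print('mask',np.round(d['xy'],1),d['mask'].sum(),cylfit(d['mask'],cp,[.5,-.285],0,.012,.075))
x,y=map(int,d['xy'])
o=im2.copy(); cs=cv2.findContours(d['mask'].astype(np.uint8),0,1)[0]; 
o=cv2.resize(o[y-50:y+50,x-60:x+60],None,fx=5,fy=5); 
for c in cs: cv2.polylines(o,[((c-[x-60,y-50])*5).astype(int)],1,(0,255,0),1)
cv2.imwrite('pics/o7.png',o)
E
```

```text
t 16.93 p [ 0.3675 -0.2844  0.2388] q [-2.e-04 -8.e-04  1.e+00  5.e-04] F [-0.15 -0.01 -0.09] o 0.995 g 0.0 j [-0.91  0.23  1.52  0.    1.39 -2.49]
[249.  275.9] 0.96 [ 0.5005 -0.2865  0.    ]
mask [245.8 297. ] 1089 (array([ 0.5038, -0.2876]), np.float64(70.99983912045816), np.float64(1133.0000000000002))
```

View pics/o7.png

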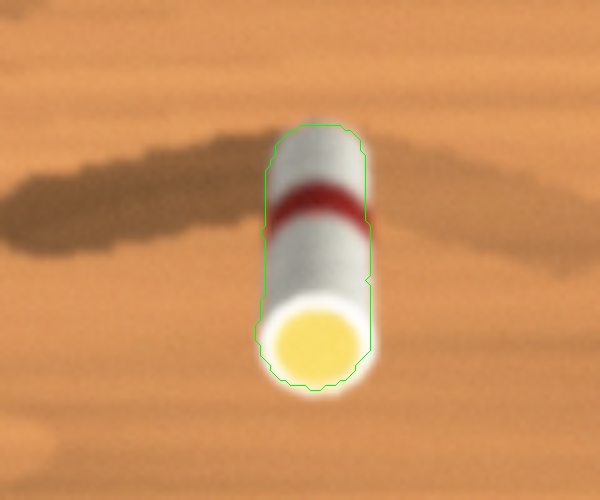

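The roll's top is centred near (248,316) and the mask agrees with the picture, so the roll stands at (0.504, -0.287). I'll grasp it near the top.

Call:
drive_tool([
  [[8.5,-4.5,-0.1,3,0,0,0],[8.5,-4.5,-0.1,3,0,0,0],[8.5,-4.6,-0.1,3,0,0,0],[8.5,0,0,1,0,0,0],[8.5,0,0,0,0,0,0],[8.5,0,0,0,0,0,0]],
])

```text
clock: 17.82
ee_pos: [0.5025, -0.2884, 0.1404]
orientation: [0.001, 0.0, 1.0, -0.001]
force: [-0.7, 0.2, 0.4]
opening: 0.996
grip_force: 0.0
```

Call:
drive_tool([
  [[8.5,-0.1,0.1,4,0,0,0],[8.5,0,0,4,0,0,0],[8.5,0,0,0.9,0,0,0],[4,0,0,0,0,0,0],[3,0,0,0,0,0,0],[2,0,0,0,0,0,0],[2,0,0,0,0,0,0],[2,0,0,0,0,0,0]],
], force=30)

```text
clock: 18.82
ee_pos: [0.5043, -0.2876, 0.0511]
orientation: [0.001, -0.0, 1.0, -0.001]
force: [-0.9, 1.5, 6.5]
opening: 0.264
grip_force: 29.3
```

Call:
drive_tool([
  [[2,0,0,0,0,0,0],[2,0,0,0,0,0,0],[2,0,0,0,0,0,0]],
])

```text
clock: 19.2
ee_pos: [0.5043, -0.2876, 0.0511]
orientation: [0.001, -0.0, 1.0, -0.001]
force: [0.2, 1.7, 7.1]
opening: 0.261
grip_force: 29.3
```

Call:
drive_tool([
  [[2,0,0,-2,0,0,0],[2,0,0,-4,0,0,0],[2,0,0,-4,0,0,0],[2,0,0,-4,0,0,0],[2,-1,3,0,0,0,0],[2,-1.8,5,0,0,0,0],[2,-1.8,5,0,0,0,0],[2,-1.8,5,0,0,0,0]],
])

```text
clock: 20.2
ee_pos: [0.568, -0.1057, 0.19]
orientation: [-0.0, 0.0, 1.0, 0.0]
force: [1.2, 0.5, -1.9]
opening: 0.261
grip_force: 29.9
```

Call:
drive_tool([
  [[2,-1.8,5,0,0,0,0],[2,-1.8,5,0,0,0,0],[2,-1.3,3,0,0,0,0],[2,-1,2.2,0,0,0,0],[2,0,0,0,0,0,0],[2,0,0,0,0,0,0],[2,0,0,0,0,0,0]],
])

```text
clock: 21.08
ee_pos: [0.6266, 0.0437, 0.1901]
orientation: [-0.0, 0.0, 1.0, -0.0]
force: [0.5, 0.1, -3.0]
opening: 0.261
grip_force: 29.8
```

```bash
python3 - <<'E'
from h import *
st(); im=bot.read_camera('side'); im2=bot.read_camera('wrist')
cv2.imwrite('pics/o8.png',np.hstack([cv2.resize(im[100:280,150:350],(400,360)),cv2.resize(im2,(400,360))]))
E
```

```text
t 21.07 p [0.6266 0.0437 0.1901] q [-1.e-04  5.e-04  1.e+00 -1.e-04] F [ 0.47  0.15 -3.  ] o 0.261 g 29.8 j [-0.12  0.55  1.15 -0.    1.44 -1.69]
```

View pics/o8.png

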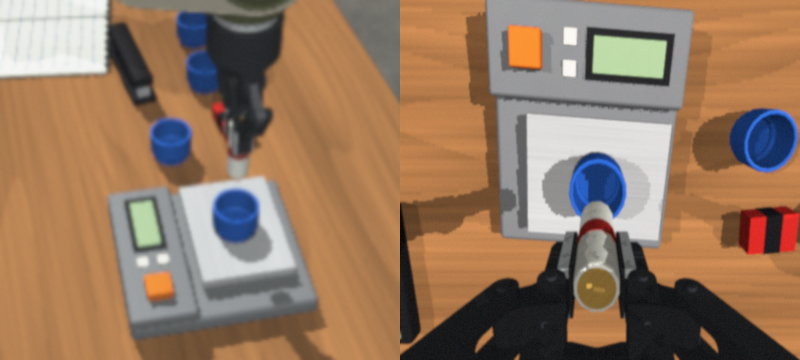

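The roll hangs upright in line with the seated cup: wrist pixel (597,185) for the cup and (597,290) for the roll's top. I'll lower it now.

Call:
drive_tool([
  [[2,-0.1,0.13,2,0,0,0],[2,0,0,2.5,0,0,0],[2,0,0,2,0,0,0],[2,0,0,1.5,0,0,0],[2,0,0,0.8,0,0,0],[2,0,0,0,0,0,0],[2,0,0,0,0,0,0]],
])

```text
clock: 22.05
ee_pos: [0.6282, 0.0459, 0.1028]
orientation: [0.001, -0.0, 1.0, -0.0]
force: [-0.3, 0.2, -1.9]
opening: 0.264
grip_force: 29.8
```

Call:
drive_tool([
  [[2,0.05,-0.05,0.3,0,0,0],[2,0,0,0.2,0,0,0],[2,0,0,0.1,0,0,0],[2,0,0,0,0,0,0],[2,0,0,0,0,0,0]],
])

```text
clock: 22.68
ee_pos: [0.6274, 0.0455, 0.0961]
orientation: [0.0, -0.0, 1.0, 0.0]
force: [0.4, -0.1, -1.2]
opening: 0.264
grip_force: 29.8
```

Call:
drive_tool([
  [[2,0,0,0.08,0,0,0],[2,0,0,0.08,0,0,0],[2,0,0,0,0,0,0],[2,0,0,0,0,0,0]],
])

```text
clock: 23.18
ee_pos: [0.6274, 0.0455, 0.0946]
orientation: [0.0, -0.0, 1.0, -0.0]
force: [-0.2, 0.2, 0.5]
opening: 0.262
grip_force: 29.8
```

```bash
python3 -c "
from h import *
for i in range(3): bot.read_camera('side');st()"
```

```text
t 23.23 p [0.6274 0.0455 0.0946] q [ 2.e-04 -1.e-04  1.e+00 -0.e+00] F [-0.38  0.49  0.2 ] o 0.26 g 29.8 j [-0.12  0.64  1.27 -0.    1.23 -1.69]
t 23.27 p [0.6274 0.0455 0.0946] q [ 1.e-04 -1.e-04  1.e+00 -0.e+00] F [-0.46  0.24  0.3 ] o 0.261 g 29.9 j [-0.12  0.64  1.27  0.    1.23 -1.69]
t 23.32 p [0.6274 0.0455 0.0946] q [ 1.e-04 -1.e-04  1.e+00 -0.e+00] F [ 0.32 -0.21 -0.32] o 0.266 g 29.8 j [-0.12  0.64  1.27  0.    1.23 -1.69]
```

The roll's weight is now on the cup floor. I'll release and rise.

Call:
drive_tool([
  [[2.6,0,0,0,0,0,0],[3.2,0,0,0,0,0,0],[4.5,0,0,0,0,0,0],[6,0,0,0,0,0,0],[6,0,0,0,0,0,0],[6,0,0,-2,0,0,0],[6,0,0,-4,0,0,0],[6,0,0,-5,0,0,0]],
])

```text
clock: 24.32
ee_pos: [0.6269, 0.0455, 0.205]
orientation: [-0.001, -0.0, 1.0, 0.0]
force: [-0.0, 0.6, 0.1]
opening: 0.698
grip_force: 0.0
```

Call:
drive_tool([
  [[6,4,0,-2,0,0,0],[6,5,0,0,0,0,0],[6,5,0,0,0,0,0],[6,0,0,0,0,0,0],[6,0,0,0,0,0,0],[6,0,0,0,0,0,0]],
])

```text
clock: 25.08
ee_pos: [0.4883, 0.0453, 0.2244]
orientation: [0.0, -0.0, 1.0, -0.0]
force: [-1.0, 0.2, -0.0]
opening: 0.7
grip_force: 0.0
```

```bash
python3 - <<'E'
from h import *
st(); im=bot.read_camera('side'); im2=bot.read_camera('wrist')
cv2.imwrite('pics/o9.png',np.hstack([cv2.resize(im[100:280,150:350],(400,360)),cv2.resize(im2,(400,360))]))
E
```

```text
t 25.07 p [0.4883 0.0453 0.2244] q [ 2.e-04 -1.e-04  1.e+00 -0.e+00] F [-0.97  0.2  -0.03] o 0.7 g 0.0 j [-0.15  0.29  1.48  0.    1.37 -1.72]
```

View pics/o9.png

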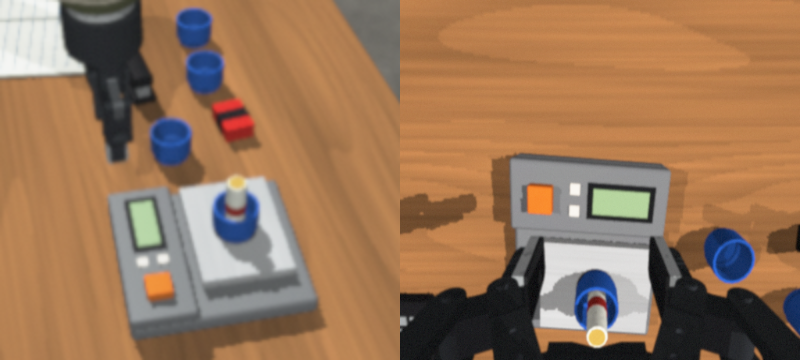

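The roll stands upright in the seated cup, with its top at (236,183) in the left panel. The gripper is clear and nothing else has moved.

```bash
python3 -c "
from bench import bot
print(bot.finish_job())"
```

```text
the job is handed in; nothing more can be done
None
```

The job is handed in at about 25 s: the cup is seated in the recess, tare was pressed right down and held for about a second with only the empty cup on the pan, and the roll stands upright in the cup with the gripper clear.

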